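# Turn up the pot's warming plate by one click

## Robot

A 6-joint arm with a two-finger parallel gripper is mounted at the origin on the work surface. World frame = base frame: x ahead of the robot, y to its left, z up, the work surface at z = 0. Lengths are in m, angles in rad, forces in N, time in s.
With the tool pointing down it reaches from about 0.275 to 0.875 m from the base axis. Payload 12.5 kg.
Tool frame: the origin (TCP) lies on the centre line of the jaws, within the pads' length; the fingertips stand r.finger_overhang ahead of it and the grasp point (between the pads) lies 3 mm ahead of it (r.finger_overhang is the distance from the TCP to the fingertips, in m); z points along the fingers, y is the direction in which the jaws open and shut (so a half turn about z gives the same grasp; the last joint's range is limited). The gripper opens to 85 mm and grips with 20 to 120 N. Pads are 22 mm wide; open, the fingers measure 114 mm over their backs; the gripper's body (76 mm by 85 mm) begins 54 mm behind the grasp point. The pads swing forward as they close: fully open they stand 13 mm farther back than shut.
Start: joints at [-1.407, 0.351, 1.652, -0, 1.139, -0.085], TCP at [0.135, -0.533, 0.218] pointing down, gripper open.
Joint ranges: [-2.75, 2.75], [-0.79, 2.1], [0.01, 2.65], [-1.57, 4.71], [0.07, 3.14], [-2.87, 2.87]. Speed limits (rad/s): [2.22, 2.22, 2.79, 3.14, 3.14, 3.14].

## Interface

Orientations are given as a unit quaternion [x, y, z, w].
In Python, from cell import r, optics gives the robot as it stands. The module is installed in compiled form; this text tells all that it offers. Calls block until the motion is done:
- r.move_to(position, orientation): joint-space move of the TCP to a pose.
- r.move_linear(position, rot=None, vel=0.15): straight line of the TCP; rot=None keeps the orientation; vel is the mean speed in m/s.
- r.set_joints(angles): joint-space move.
- r.set_gripper(opening, squeeze=None): opening from 0.0 (shut) to 1.0 (fully open); squeeze is the grip in N (None keeps the last); returns when the fingers have stopped.
- r.sleep(seconds).
- r.inverse_kinematics(position, orientation): joint angles nearest the present ones, or None.
- optics.get_image(name): name is "scene" or "top" or "wrist"; returns a dict with "pixels" (480x640x3 uint8, red, green, blue), "depth" (480x640 float32, m along the optical axis (not along the pixel's ray), 0 where there is no reading), "fx", "fy", "cx", "cy" (pixels), "D" ([k1, k2, p1, p2, k3] as OpenCV has them; the pictures are not rectified), "camera_from_world" (4x4, takes a point from world to camera coordinates); the wrist camera has in their place "mount" (4x4, takes a point from camera to tool coordinates, whose origin is the TCP and whose axes are the flange's). Camera axes: x right, y down, z forward; pixel columns grow to the right and rows downward; lengths in m; the calibration is good to about 2 mm. A picture is of the moment at which its call begins: read the wrist's pose just before it.
A pose or a line that the arm cannot do raises r.PlanningError and nothing moves.
- r.hand_in(): hands the job in, once; it reports no verdict.
Readings, each from a call of its own:
- r.current_t(): time.
- r.current_q(): joint angles.
- r.current_qvel(): joint speeds.
- r.current_effort(): joint torques, N m.
- r.current_tool_pos(): TCP position.
- r.current_ee_rot(): TCP orientation.
- r.current_contact_force(): force on the tool from outside, world axes, zero at the start.
- r.current_torque(): the same for the moment, N m.
- r.current_opening(): opening from 0.0 (shut) to 1.0 (fully open).
Only numpy, scipy, OpenCV 4.12 (cv2) and the standard library are available. Lean on these libraries where they do the work, as an engineer would, in place of code of your own. Each camera call takes 0.05 s, during which the arm holds its last target.

## Task

On the two-plate warmer, the glass coffee pot stands over one of the two plates and the milk jug on the other. With a fingertip, rub the ridged rim of the dial that lies in front of the coffee pot's plate clockwise (seen from above) until it clicks into its next notch: one click up from where it is now and no further. Then take the finger away; leave the other dial as it is and do not lift or shift the pot, the jug, the cup or the sugar bowl.

Things in the scene. Friction and masses are not known exactly. Their poses are not given: they have to be found in the camera images.
- warmer: steel two-plate warmer fixed to the counter, 300 deep (its x) x 440 wide (its y) x 60 high. Origin: centre of its underside. Its front, with the dials, is the -x side (face at x = -150); left means +y. Two dark round hot plates 148 across, tops at z = 68, at x = 60, y = +110 and -110. Dials' axes at x = -130, y = +110 and -110
- dial_left (a joint): value of the left dial (rad), growing clockwise seen from above. It clicks into a notch every 0.524 (30 degrees): 0, 0.524, 1.047 ... 2.618, end stops just beyond. At the start it rests in notch 0 or 0.524. About 0.07 N m (2 N along the rim) turns it out of a notch; let go more than half way to the next one, it snaps into that one by itself, else it falls back
- dial_right (a joint): value of the right dial (rad), growing clockwise seen from above. It clicks into a notch every 0.524 (30 degrees): 0, 0.524, 1.047 ... 2.618, end stops just beyond. At the start it rests in notch 0 or 0.524. About 0.07 N m (2 N along the rim) turns it out of a notch; let go more than half way to the next one, it snaps into that one by itself, else it falls back
- dial_left_centre (a point): centre of the left dial, on its upright axis, half-way up (78 above the counter). Black disc 64 across over 24 upright rim ridges 2 proud, 28 tall, flat top. The front of its rim sticks out 12 past the warmer's front face, so a finger can come down in front of the warmer and touch it there; at the front of the rim, clockwise is towards the warmer's +y. The point turns with the dial
- dial_right_centre (a point): the same for the right dial. Round the rear of each dial, over 190 degrees, stands a grey guard wall 6 from the ridges, 6 thick, its top level with the dial's; only the front of the rim (warmer's -x side) is open
- dial_left_mark (a point): point on the left dial's top, on its white pointer line, 28 from the axis. At joint value 0 the pointer is 75 degrees to the left (+y) of the direction to the rear (warmer's +x) and turns clockwise with the dial; black lines on the deck outside the guard stand at the notches
- dial_right_mark (a point): the same for the right dial
- plate_left (a point): centre of the top of the left hot plate, directly behind the left dial
- plate_right (a point): the same for the right hot plate
- pot: round glass coffee pot with steel foot, black collar and black handle, 148 across, 150 tall, handle reaching 106 from the axis along its +x; 0.6 kg, loose, on one of the plates. Origin: centre of its underside
- jug: bare metal milk jug with lid and wire handle, 94 across, 126 tall, handle reaching 77 along its +x; loose, on the other plate. Origin: centre of its underside
- cup: white cup standing upside down beside the warmer, 84 across, 63 tall, handle reaching 66 along its +x; loose. Origin: centre of its underside
- sugar_bowl: white lidded sugar bowl beside the warmer, 100 across, 70 tall; loose. Origin: centre of its underside
Mind the look-alikes: they are no part of the job. Several things have the shape of the pot; the one meant has the colours described above.

How it is judged:
By the outcome, as a careful person would: the job done as asked, in the order asked, and still so for the second after the job is handed in, with the robot touching nothing.
It also fails if it takes over 38 s, if anything falls off the work surface, if the arm or the gripper's body presses on something with over 40 N, if the wrist force passes 120 N, or if a joint passes its speed limit or range.

## Working session

There is one attempt and no reset: what is moved stays moved. The work goes in short steps, each a Python script; the robot and the scene stay as the last script left them, time stands still between calls to the robot, and variables do not carry over. Pictures are saved under pics/ and viewed, and the job is handed in when it is done.

```bash
mkdir -p pics; python3 - <<'E'
from cell import r,optics
import cv2,numpy as np
print(r.current_t(),r.finger_overhang,r.current_tool_pos(),r.current_ee_rot())
for n in ["scene","top"]:
    d=optics.get_image(n); cv2.imwrite(f"pics/{n}0.png",d["pixels"][:,:,::-1]); np.save(f"{n}0.npy",d,allow_pickle=True)
    print(n,d["fx"],d["fy"],d["cx"],d["cy"],d["D"],np.round(d["camera_from_world"],3).tolist(),(d["depth"]>0).mean())
E
```

```text
0.0 0.022 [ 0.13539836 -0.53269426  0.21725937] [ 9.92269943e-01  1.24096728e-01 -3.70230712e-05 -6.01013493e-04]
scene 494.79341825854175 494.79341825854175 323.0971939445566 239.5636338550653 [-0.08318763  0.          0.          0.          0.        ] [[-0.726, 0.687, -0.015, 0.429], [0.588, 0.611, -0.53, -0.372], [-0.355, -0.394, -0.848, 1.343], [0.0, 0.0, 0.0, 1.0]] 0.995888671875
top 455.9153952650056 455.9153952650056 318.0561765695945 243.13658903446554 [-0.06175509  0.          0.          0.          0.        ] [[0.009, -0.999, -0.034, 0.073], [-0.984, -0.002, -0.18, 0.644], [0.179, 0.035, -0.983, 1.05], [0.0, 0.0, 0.0, 1.0]] 0.9959440104166667
```

View pics/scene0.png

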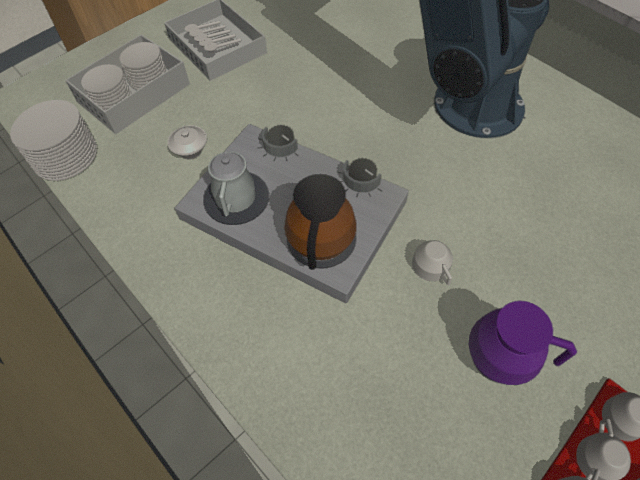

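View pics/top0.png

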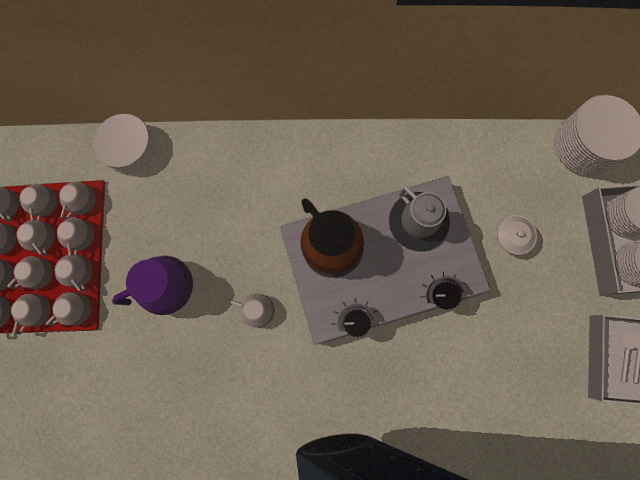

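The pictures show the coffee pot (top view, 332,243) on the left plate and the jug (425,212) on the right. The dial to turn is the left one, at about (355,321) in the top view and (362,172) in the scene view.

```bash
cat > h.py <<'E'
import numpy as np,cv2
def ray(d,uv):
    K=np.array([[d["fx"],0,d["cx"]],[0,d["fy"],d["cy"]],[0,0,1.]])
    p=cv2.undistortPoints(np.float64(uv).reshape(-1,1,2),K,np.float64(d["D"])).reshape(-1,2)
    T=np.array(d["camera_from_world"]);R,t=T[:3,:3],T[:3,3]
    return -R.T@t,np.c_[p,np.ones(len(p))]@R
def toplane(d,uv,z):
    o,v=ray(d,uv); return o+v*((z-o[2])/v[:,2])[:,None]
def proj(d,P):
    T=np.array(d["camera_from_world"]);K=np.array([[d["fx"],0,d["cx"]],[0,d["fy"],d["cy"]],[0,0,1.]])
    return cv2.projectPoints(np.float64(P).reshape(-1,1,3),cv2.Rodrigues(T[:3,:3])[0],T[:3,3],K,np.float64(d["D"]))[0].reshape(-1,2)
E
python3 - <<'E'
from h import *
for n,bs in [("top",[(355,321),(446,294)]),("scene",[(362,170),(279,138)])]:
    d=np.load(n+"0.npy",allow_pickle=True).item();im=d["pixels"]
    if n=="top":
        print(np.round(toplane(d,[(281,227),(449,177),(495,292),(316,344)],.06),4))
    out=[]
    for (u,v) in bs:
        c=im[v-25:v+25,u-25:u+25,::-1]
        out.append(cv2.resize(c,None,fx=8,fy=8,interpolation=cv2.INTER_CUBIC))
        g=c.max(2); m=(g<45).astype(np.uint8)
        k,l,s,ce=cv2.connectedComponentsWithStats(m); i=1+np.argmax(s[1:,4])
        p=ce[i]+[u-25,v-25]; print(n,p,s[i],toplane(d,[p],.092)[0].round(4), d["depth"][v,u])
    cv2.imwrite(f"pics/{n}_dials.png",np.hstack(out))
E
```

```text
[[ 0.6831  0.1681  0.06  ]
 [ 0.8113 -0.2483  0.06  ]
 [ 0.5259 -0.3456  0.06  ]
 [ 0.4024  0.0794  0.06  ]]
top [357.11931818 322.67045455] [ 13  14  28  27 528] [ 0.4524 -0.0155  0.092 ] 1.0412209
top [447.546851   294.15207373] [ 11  10  32  31 651] [ 0.5183 -0.2243  0.092 ] 1.0455755
scene [342.6 192. ] [ 5 45  2  5  5] [0.5348 0.0048 0.092 ] 1.1064776Traceback (most recent call last):
  File "<stdin>", line 11, in <module>
    return _wrapfunc(a, 'argmax', axis=axis, out=out, **kwds)
    return bound(*args, **kwds)
ValueError: attempt to get argmax of an empty sequence
```

```bash
ls pics
```

```text
scene0.png
top0.png
top_dials.png
```

View pics/top_dials.png

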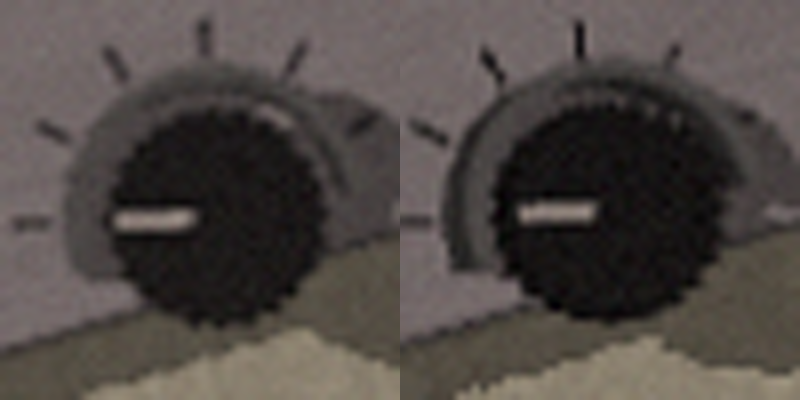

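```bash
python3 - <<'E'
from cell import r,optics
from h import *
from scipy.spatial.transform import Rotation as Ro
yaw=np.radians(17.2); c,s=np.cos(yaw),np.sin(yaw)
ex=np.array([c,s,0]);ey=np.array([-s,c,0])
q=Ro.from_matrix(np.c_[ex,-ey,[0,0,-1]]).as_quat()
D=np.array([.451,-.018,0])
r.set_gripper(0.0,squeeze=40)
print(r.finger_overhang,r.current_opening())
p=D-0.085*ex+[0,0,.23]
print(p,r.inverse_kinematics(p,q))
r.move_to(p,q)
r.sleep(.3)
P,Q=r.current_tool_pos(),r.current_ee_rot()
d=optics.get_image("wrist"); print(P,Q,d["fx"],d["cx"],d["cy"],d["D"],np.round(d["mount"],3).tolist(),r.current_t(),r.current_contact_force())
T=np.eye(4);T[:3,:3]=Ro.from_quat(Q).as_matrix();T[:3,3]=P
d["camera_from_world"]=np.linalg.inv(T@d["mount"])
np.save("wrist1.npy",d,allow_pickle=True);cv2.imwrite("pics/wrist1.png",d["pixels"][:,:,::-1])
E
```

```text
0.022 -5.1162379621607806e-05
[ 0.36980134 -0.04313518  0.23      ] [-2.41342881e-01 -1.16657605e-03  2.05015640e+00 -4.44089210e-16
  1.09260283e+00  1.02925681e+00]
[ 0.36981891 -0.04338713  0.22994693] [ 9.88797333e-01  1.49264293e-01 -7.37047381e-05 -2.11929499e-05] 360.3517290498252 320.5876963823815 236.81613448540273 [0.00691852 0.         0.         0.         0.        ] [[-0.0, -0.957, -0.291, 0.074], [1.0, -0.0, 0.0, -0.001], [-0.001, -0.291, 0.957, -0.156], [0.0, 0.0, 0.0, 1.0]] 3.175 [0.43408839 0.48612548 0.12803836]
```

View pics/wrist1.png

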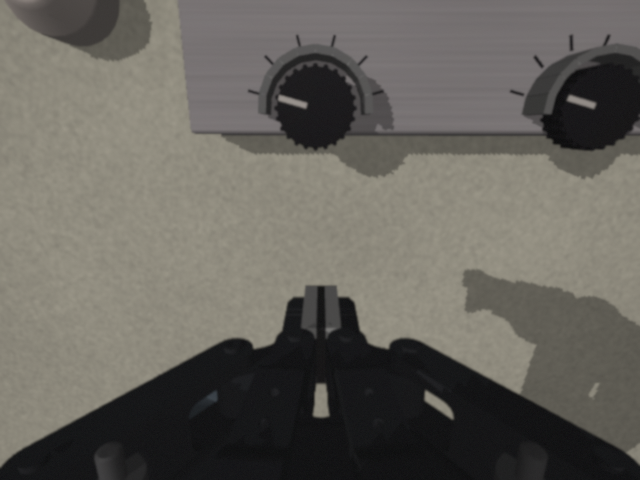

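Seen from the wrist, the left dial is at about (316,105) with its pointer on the first line, which is notch 0. The warmer's front edge runs level at row 132, so the yaw estimate holds. Next I'll measure the dial precisely.

```bash
python3 - <<'E'
from h import *
d=np.load("wrist1.npy",allow_pickle=True).item();im=d["pixels"]
g=im.max(2)
m=(g[50:160,260:375]<38).astype(np.uint8)
m=cv2.morphologyEx(m,cv2.MORPH_OPEN,np.ones((3,3),np.uint8))
k,l,s,ce=cv2.connectedComponentsWithStats(m);i=1+np.argmax(s[1:,4]);print(s[i],ce[i]+[260,50])
cs=max(cv2.findContours((l==i).astype(np.uint8),cv2.RETR_EXTERNAL,cv2.CHAIN_APPROX_NONE)[0],key=len).reshape(-1,2)+[260,50]
h=cv2.convexHull(cs).reshape(-1,2)
W=toplane(d,h,.092)[:,:2]
# top half & sides only
for nm,sel in [("all",h[:,1]>0),("up",h[:,1]<h[:,1].mean())]:
    w=W[sel];A=np.c_[2*w,np.ones(len(w))];x=np.linalg.lstsq(A,(w**2).sum(1),rcond=None)[0]
    print(nm,x[:2],np.sqrt(x[2]+x[0]**2+x[1]**2))
# front top edge of the deck (z=.06)
e=[]
G=cv2.cvtColor(im,cv2.COLOR_RGB2GRAY).astype(float)
for u in list(range(205,250))+list(range(390,510)):
    gr=np.diff(cv2.GaussianBlur(G,(3,3),0)[120:145,u]);e.append((u,120.5+np.argmin(gr)))
E=toplane(d,e,.06);f=cv2.fitLine(E[:,:2].astype(np.float32),cv2.DIST_HUBER,0,.01,.01).ravel();print("edge",f,np.degrees(np.arctan2(-f[0],f[1]))%180)
# pointer
mm=(g[90:115,275:312]>120);vy,vx=np.nonzero(mm);P=np.c_[vx+275,vy+90];print(len(P),P.min(0),P.max(0))
w=toplane(d,P,.092)[:,:2];print("mark centroid",w.mean(0));np.save('w.npy',w)
c=np.array([np.cos(np.radians(17.2)),np.sin(np.radians(17.2))])
print("centre depth",toplane(d,[(325,112)],.092), d["depth"][112,325])
o,v=ray(d,[(325,112)]);print((o+v*d["depth"][112,325]))
cv2.imwrite("pics/w1z.png",cv2.resize(im[50:160,250:380,::-1],None,fx=5,fy=5,interpolation=2))
E
```

```text
[  16   15   79   84 4574] [316.58264101 106.7896808 ]
all [ 0.45304495 -0.01240379] 0.030020111962005745
up [ 0.45296777 -0.01236065] 0.030053567902621925
edge [ 0.29054233 -0.95686215  0.46032724 -0.09909496] 16.890427
139 [279  96] [306 107]
mark centroid [0.45235732 0.00577019]
centre depth [[ 0.45233295 -0.02059865  0.092     ]] 0.27760172
[[ 0.4523253  -0.02059857  0.09219345]]
```

View pics/w1z.png

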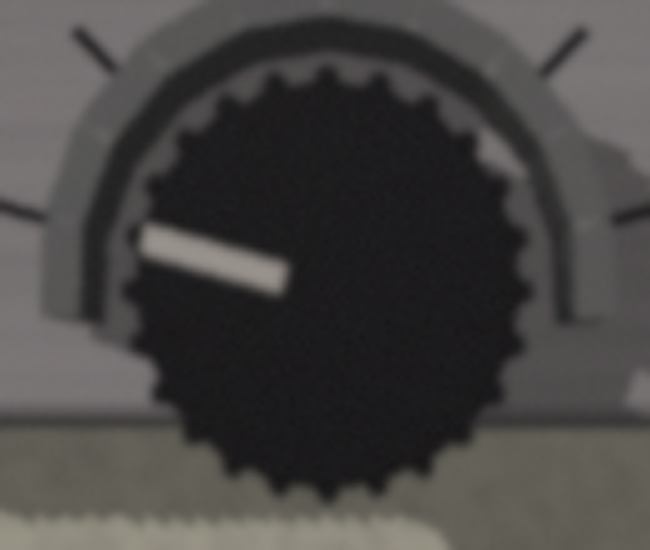

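The outer radius comes out at about 31 mm against 32 given, the depth puts the top at 92 mm, and the dial axis is 18 mm behind the front face (20 expected). The pointer is at 75° (notch 0) and the yaw is 16.9°. I'll lower the shut fingertips in front of the dial, 15° to the anticlockwise side, and creep in until they touch.

```bash
cat >> h.py <<'E'
from scipy.spatial.transform import Rotation as Ro
yaw=np.radians(16.9); ex=np.array([np.cos(yaw),np.sin(yaw),0]);ey=np.array([-np.sin(yaw),np.cos(yaw),0])
D=np.array([.453,-.0128,0]); Z=.090
def pose(phi,rho,z=Z):
    n=-np.cos(phi)*ex+np.sin(phi)*ey            # outward radial
    t=np.sin(phi)*ex+np.cos(phi)*ey             # clockwise
    x=-n; 
    q=Ro.from_matrix(np.c_[x,np.cross([0,0,-1],x),[0,0,-1]]).as_quat()
    return D+rho*n+[0,0,z],q,n,t
E
python3 - <<'E'
from cell import r,optics
from h import *
phi=np.radians(-14)
p,q,n,t=pose(phi,.062,.16); r.move_to(p,q)
p,q,n,t=pose(phi,.062); r.move_linear(p,rot=q,vel=.12)
r.sleep(.2)
f0=np.mean([r.current_contact_force() for _ in range(5)],axis=0);print(r.current_t(),f0)
rho=.062
p,q,n,t=pose(phi,.050);r.move_linear(p,rot=q,vel=.03);rho=.050
f=(r.current_contact_force()-f0);print("at 50",f@n,f@t)
while rho>.036 and f@n<4:
    rho-=.0005;r.move_linear(pose(phi,rho)[0],rot=q,vel=.02)
    f=r.current_contact_force()-f0;print(round(rho,4),round(f@n,2),round(f@t,2),round(f[2],2))
print(r.current_t(),r.current_tool_pos(),p)
np.save("st.npy",np.r_[rho,f0])
E
```

```text
4.5083 [-0.32385694 -0.03631602  0.88075408]
at 50 -0.2460126928026845 -0.7783460788549491
0.0495 -0.25 0.45 -0.61
0.049 -0.37 -0.74 -0.5
0.0485 -0.46 0.62 -1.23
0.048 -0.73 0.49 -0.85
0.0475 -0.05 0.75 -0.48
0.047 -0.53 -0.1 -1.52
0.0465 1.03 -2.06 -1.18
0.046 -0.51 -0.17 -0.12
0.0455 -0.58 -0.48 -0.46
0.045 0.24 -0.07 -1.29
0.0445 -0.94 0.16 -0.97
0.044 -0.15 -0.4 -2.69
0.0435 -0.29 -0.04 -0.88
0.043 -0.45 -0.63 -1.03
0.0425 -0.83 -0.27 -1.1
0.042 -0.86 -0.76 -1.26
0.0415 0.29 0.56 -0.13
0.041 -0.44 0.77 -0.42
0.0405 -0.4 0.16 -1.39
0.04 -0.43 -0.09 -0.41
0.0395 0.09 0.31 -0.51
0.039 -0.04 -0.97 -0.64
0.0385 -0.65 0.93 -1.36
0.038 -1.04 -0.56 -0.89
0.0375 -0.76 0.34 -1.42
0.037 -1.09 0.17 -0.02
0.0365 -0.24 -0.03 -1.74
0.036 -0.62 -0.65 -1.05
12.0583 [ 0.42214506 -0.03128013  0.09000679] [ 0.41009675 -0.03847706  0.09      ]
```

No contact yet at ρ = 36 mm, although I expected it near 43. Time to look.

```bash
python3 - <<'E'
from cell import r,optics
import cv2
d=optics.get_image("wrist");im=d["pixels"]
cv2.imwrite("pics/wrist2.png",cv2.resize(im[100:400,160:480,::-1],None,fx=2,fy=2,interpolation=2))
E
```

```text
(no output)
```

View pics/wrist2.png

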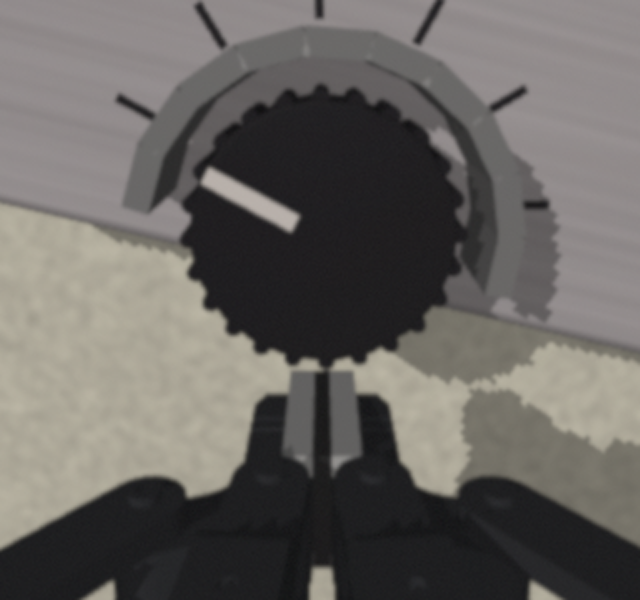

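The picture shows the finger close to, but not clearly touching, the rim. Its tip edge is at (322,370) and the rim front at (322,362). I'll take the actual face position from the depth reading.

```bash
python3 - <<'E'
from cell import r,optics
from h import *
P,Q=r.current_tool_pos(),r.current_ee_rot()
d=optics.get_image("wrist");M=np.array(d["mount"]);z=d["depth"]
K=np.array([[d["fx"],0,d["cx"]],[0,d["fy"],d["cy"]],[0,0,1.]])
R=Ro.from_quat(Q)
for u in (312,321,331,296):
  for v in (200,240,270,276,279,281,283,286,289,293,300,310,320,325,330):
    p=cv2.undistortPoints(np.float64([[[u,v]]]),K,np.float64(d["D"])).ravel()
    t=M[:3,:3]@(np.r_[p,1]*z[v,u])+M[:3,3]; w=R.apply(t)+P
    a=w-D; rad=np.hypot(a[0],a[1])
    print(u,v,"tool",np.round(t*1000,1),"z",round(w[2]*1000,1),"rad",round(rad*1000,1))
print(r.current_t())
E
```

```text
312 200 tool [44.4 -4.6 -1.5] z 91.5 rad 9.6
312 240 tool [26.3 -4.7 -1.8] z 91.8 rad 10.7
312 270 tool [11.8 -4.8 -1.5] z 91.5 rad 24.7
312 276 tool [ 8.9 -4.8 -1.9] z 91.9 rad 27.5
312 279 tool [-33.1  -7.2  90.8] z -0.8 rad 69.4
312 281 tool [-34.8  -7.2  91. ] z -1.1 rad 71.2
312 283 tool [-36.   -7.2  90.1] z -0.1 rad 72.4
312 286 tool [ 11.7  -4.4 -18.9] z 108.9 rad 24.7
312 289 tool [ 11.5  -4.4 -21.3] z 111.3 rad 24.9
312 293 tool [ 11.4  -4.3 -24.7] z 114.7 rad 25.0
312 300 tool [ 11.6  -4.1 -31.4] z 121.4 rad 24.7
312 310 tool [ 11.7  -4.  -39.3] z 129.2 rad 24.7
312 320 tool [ 11.3  -3.8 -45.6] z 135.6 rad 25.0
312 325 tool [ 11.7  -3.7 -49.6] z 139.6 rad 24.6
312 330 tool [ 10.   -3.7 -49.9] z 139.9 rad 26.2
321 200 tool [44.3 -0.7 -1. ] z 91.0 rad 8.4
321 240 tool [26.3 -0.7 -1.6] z 91.5 rad 9.8
321 270 tool [11.3 -0.7 -0.4] z 90.4 rad 24.7
321 276 tool [ 8.6 -0.7 -1.2] z 91.2 rad 27.4
321 279 tool [ 6.9 -0.7 -0.7] z 90.7 rad 29.1
321 281 tool [ 5.8 -0.7 -0.6] z 90.6 rad 30.2
321 283 tool [ 4.9 -0.7 -0.8] z 90.8 rad 31.1
321 286 tool [ 11.6  -0.7 -18.7] z 108.7 rad 24.4

[... 1124 characters left out ...]
.3
296 240 tool [ 26.3 -11.9  -1.5] z 91.5 rad 15.4
296 270 tool [ 11.6 -12.2  -1.2] z 91.2 rad 27.2
296 276 tool [-30.1 -18.9  89.4] z 0.5 rad 68.7
296 279 tool [-33.2 -19.1  91.2] z -1.2 rad 71.8
296 281 tool [-34.3 -19.   90.1] z -0.1 rad 72.9
296 283 tool [-36.4 -19.1  91.1] z -1.1 rad 74.9
296 286 tool [-38.4 -19.1  90. ] z -0.0 rad 76.8
296 289 tool [-40.8 -19.1  90. ] z -0.0 rad 79.1
296 293 tool [-44.4 -19.2  90.7] z -0.7 rad 82.7
296 300 tool [  7.4 -10.9 -23. ] z 113.0 rad 30.6
296 310 tool [  7.5 -10.3 -31.6] z 121.6 rad 30.3
296 320 tool [  7.8  -9.8 -39.5] z 129.5 rad 29.9
296 325 tool [  7.3  -9.6 -42.2] z 132.2 rad 30.2
296 330 tool [ 14.1  -8.6 -56.7] z 146.7 rad 23.5
12.1583
```

Depth shows the shut fingers' front face 11.5 mm ahead of the TCP, as expected. But the tips end at about tool z = -19 mm, i.e. 109 mm above the counter. That is about 40 mm higher than the stated overhang gives, so the finger passed over the rim without touching it. I'll back out and go 35 mm lower, which is clear of everything whichever figure is right, then approach again.

```bash
sed -i 's/Z=.090/Z=.055/' h.py; python3 - <<'E'
from cell import r,optics
from h import *
phi=np.radians(-14)
p,q,n,t=pose(phi,.056,.090); r.move_linear(p,rot=q,vel=.1)
p,q,n,t=pose(phi,.056); r.move_linear(p,rot=q,vel=.1)
r.sleep(.1)
f0=np.mean([r.current_contact_force() for _ in range(5)],axis=0);print(r.current_t(),f0)
rho=.047
p,q,n,t=pose(phi,rho);r.move_linear(p,rot=q,vel=.04)
f=(r.current_contact_force()-f0);print("at 47",f@n,f@t)
while rho>.040 and f@n<4:
    rho-=.0005;r.move_linear(pose(phi,rho)[0],rot=q,vel=.02)
    f=r.current_contact_force()-f0;print(round(rho,4),round(f@n,2),round(f@t,2),round(f[2],2))
print(r.current_t())
np.save("st.npy",np.r_[rho,f0])
d=optics.get_image("wrist");im=d["pixels"]
cv2.imwrite("pics/wrist3.png",cv2.resize(im[100:400,160:480,::-1],None,fx=2,fy=2,interpolation=2))
E
```

```text
13.1083 [-0.13670518  0.3705104   0.483611  ]
at 47 -0.902452393284361 -0.13417175676687376
0.0465 -0.1 -0.14 -0.53
0.046 0.93 -0.19 -0.48
0.0455 0.16 -0.18 -0.29
0.045 0.79 -0.99 -1.15
0.0445 0.91 -0.72 -0.94
0.044 0.43 -0.97 0.34
0.0435 -0.35 -0.18 -1.0
0.043 1.86 -0.96 -0.01
0.0425 5.23 -0.03 1.72
15.7333
```

View pics/wrist3.png

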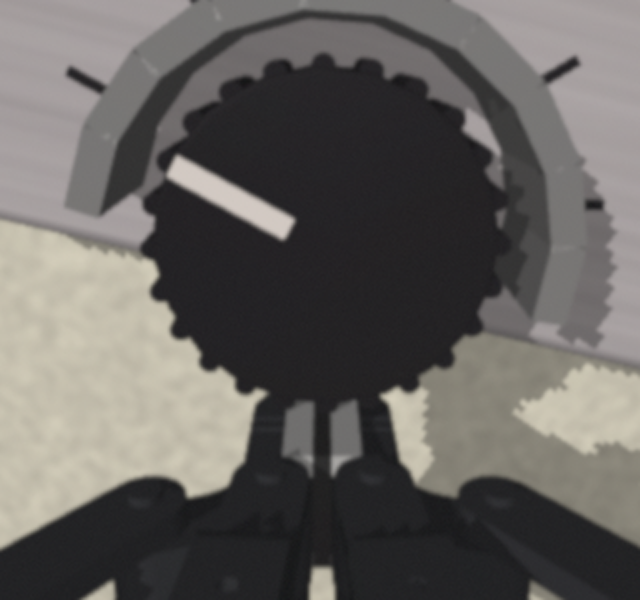

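The finger touched at ρ = 42.5–43 mm, as predicted. Now I'll press to about 9 N and sweep 26° clockwise along the rim.

```bash
python3 - <<'E'
from cell import r,optics
from h import *
st=np.load("st.npy");rho,f0=st[0],st[1:]
rho-=.0005
p,q,n,t=pose(np.radians(-14),rho);r.move_linear(p,rot=q,vel=.02)
for a in np.arange(-11.5,12.1,2.35):
    p,q,n,t=pose(np.radians(a),rho);r.move_linear(p,rot=q,vel=.02)
    f=np.mean([r.current_contact_force() for _ in range(3)],axis=0)-f0;print(round(a,1),round(rho,4),round(f@n,2),round(f@t,2))
    if f@n<6: rho-=.0004
    elif f@n>13: rho+=.0004
print(r.current_t())
np.save("st2.npy",[a,rho])
d=optics.get_image("wrist");im=d["pixels"]
cv2.imwrite("pics/wrist4.png",cv2.resize(im[100:400,160:480,::-1],None,fx=2,fy=2,interpolation=2))
E
```

```text
-11.5 0.042 7.81 -2.09
-9.2 0.042 7.76 -2.37
-6.8 0.042 7.79 -3.25
-4.5 0.042 7.56 -2.91
-2.1 0.042 5.43 -1.03
0.2 0.0416 7.17 -0.73
2.6 0.0416 7.53 0.63
4.9 0.0416 6.47 1.51
7.3 0.0416 6.77 1.27
9.6 0.0416 5.97 1.42
12.0 0.0412 8.56 0.39
18.7833
```

View pics/wrist4.png

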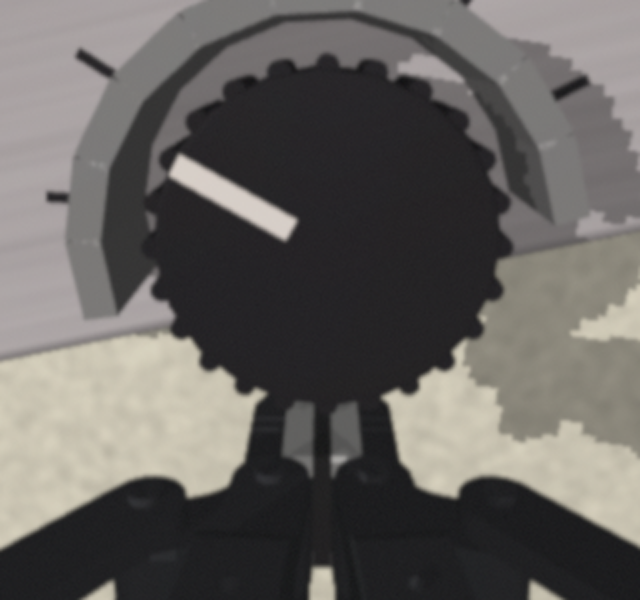

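The dial turned with the finger: the pointer looks unchanged in the tool's own view while the warmer has rotated about 26°. The rim force also changed sign past half way, as a click should make it do. Now I'll back straight out and check from above.

```bash
python3 - <<'E'
from cell import r,optics
from h import *
a,rho=np.load("st2.npy")
p,q,n,t=pose(np.radians(a),.056);r.move_linear(p,rot=q,vel=.05)
p,q,n,t=pose(np.radians(a),.058,.16);r.move_linear(p,rot=q,vel=.15)
p,q,n,t=pose(0,.088,.23);r.move_linear(p,rot=q,vel=.15)
r.sleep(.2)
P,Q=r.current_tool_pos(),r.current_ee_rot()
d=optics.get_image("wrist");im=d["pixels"]
T=np.eye(4);T[:3,:3]=Ro.from_quat(Q).as_matrix();T[:3,3]=P
d["camera_from_world"]=np.linalg.inv(T@d["mount"])
cv2.imwrite("pics/wrist5.png",im[:,:,::-1])
e=optics.get_image("top");cv2.imwrite("pics/top5.png",e["pixels"][:,:,::-1])
dd=np.abs(e["pixels"].astype(int)-np.load("top0.npy",allow_pickle=True).item()["pixels"]).max(2)
cv2.imwrite("pics/diff5.png",(dd>40).astype(np.uint8)*255)
c=proj(d,[D+[0,0,.092]])[0].astype(int);print(c)
g=im.max(2);S=22;sub=g[c[1]-S:c[1]+S+1,c[0]-33:c[0]+S]
vy,vx=np.nonzero(sub>120);uv=np.c_[vx+c[0]-33,vy+c[1]-S]
w=toplane(d,uv,.092)-[D[0],D[1],.092];R=np.hypot(w[:,0],w[:,1])
w=w[R<.029]; m=w.mean(0);print(len(w),"pointer deg left of rear",np.degrees(np.arctan2(m@ey,m@ex)),np.linalg.norm(m))
print(r.current_t(),r.current_contact_force())
E
```

```text
[322 108]
97 pointer deg left of rear 46.04361709839697 0.01546368262513587
21.1 [-0.18207885  0.60469807 -0.92862243]
```

View pics/wrist5.png

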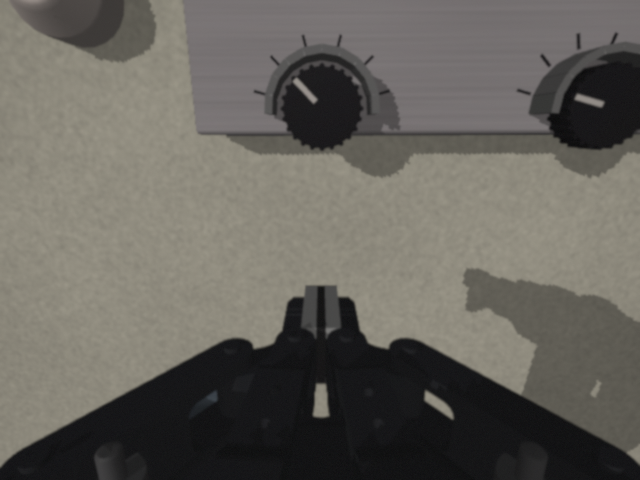

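View pics/diff5.png

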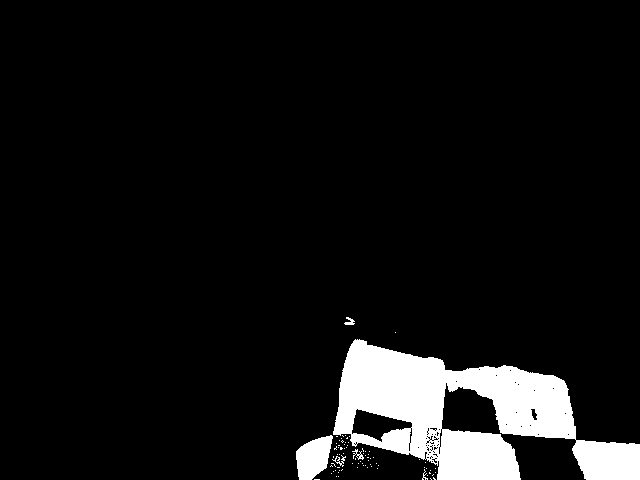

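The left pointer, from (295,80) to (316,102) in the wrist view, now lies at 46° and points to the second line; notch 0.524 should read 45°. The right dial's pointer is unchanged. In the top view, only the arm, its shadow and that pointer differ from the first picture.

```bash
python3 - <<'E'
from cell import r
r.hand_in(); print(r.current_t())
E
```

```text
the job is handed in; nothing more can be done
the job is handed in; nothing more can be done
```

I turned the left dial, the one in front of the coffee pot's plate, one click clockwise and handed the job in at about 21 s of the 38 s allowed. I did it by pressing the shut fingertips on the front of its rim with about 8 N and sweeping 26°. I then took the finger straight back and up.

**Last checks:**
- **Left dial:** its pointer went from 75° to 46° left of rear, on the second line. The next notch should read 45°.
- **Right dial:** it looks unchanged.
- **Pot, jug, cup and bowl:** comparing top views from before and after, only the arm, its shadow and the left pointer had changed.
- **Contact:** the finger was well clear of everything at hand-in.

**What disagreed:**
- **Fingertip height:** the first approach missed. The wrist depth image showed the shut fingertips about 40 mm higher than the stated overhang, so the finger passed over the dial's rim without touching it. I went 35 mm lower and then touched where predicted.
- **Dial position:** the top and wrist cameras differed by about 3 mm. I went mainly by the wrist camera.

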